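# Eject a formed packing tray from its mould and clear it to the delivery side

### The job

Press the yellow end of the rocker to raise the ejector fully, so that the orange formed tray is lifted up out of its mould. Then slide the tray, upright, onto the green plate until it rests square against that side's end stop and lies wholly on the plate, and press the black end of the rocker to lower the ejector fully again, ready for the next sheet. Do not tip the tray, and do not disturb the boxed mouse carton, the computer mouse or the roll of tape.

Things in the scene. Friction and masses are not known exactly. Their poses are not given: they have to be found in the camera images.
- former: Bench forming machine, fixed; origin on the table under the mould's centre, z up. On each y side a blue wing (top 52 mm high, open at its sides) ends in an upright blue stop: inner face at y = +186 and -186 mm, top 98 mm high. One wing bears the green plate, the other a low white stack of blanks (top 66 mm high). Grey control box (45 mm high) on the +x side, rocker on the -x side.
- mould_top (a point): Centre of the mould's top face, 60 mm above the table; axes as the former's. The aluminium mould block is 140 mm (x) by 172 mm (y), with a pocket 100 x 90 mm; round the pocket a recess 116 x 106 mm, 3.5 mm deep, takes the tray's flange just below the top face.
- tray_mid (a point): Orange formed open tray, loose, about 80 g: walls 94 mm (x) by 84 mm (y), 32 mm high; flange round its top 110 x 100 mm, 3 mm thick. The point is its centre, 16 mm above its underside; z up. It starts down in the mould; with the ejector fully up its underside is 62.5 mm above the table, 2.5 mm above the mould block, and it can be slid off sideways.
- green_plate: Green delivery plate, fixed on one wing, either side of the mould: 124 mm (x) by 96 mm (y), top 58.5 mm above the table. Origin at the centre of its underside, axes parallel to the former's, 136 mm from the former's origin along its +y or -y. A tray square against the end stop has its centre above this origin.
- ejector (a joint): Height of the ejector plate under the tray, m: 0 fully down (as at the start), 0.035 fully up. The rocker moves it, in proportion, and friction holds it where it is left.
- pad_yellow (a point): Centre of the top of the yellow pad (36 x 34 mm) on the +y end of the rocker, a bar along the former's y, pivoted 60 mm above the table at x = -100 mm of the former, 80 mm from each pad. Up at the start (93 mm above the table); pressed fully down (46 mm above the table) it has raised the ejector fully. It takes about 4 to 7 N; rigid stop.
- pad_black (a point): Centre of the top of the black pad (36 x 34 mm) on the -y end of the rocker; pressing it lowers the ejector. 46 mm above the table at the start, 93 mm when the ejector is up. It takes about 4 to 7 N; rigid stop.
- carton: Bystander: white and blue retail carton, 90 x 130 x 65 mm, loose; origin at the centre of its underside.
- mouse: Bystander: black and grey computer mouse, 104 x 60 x 31 mm, loose; origin at the centre of its underside.
- tape: Bystander: brown roll of packing tape lying flat, 110 mm across, 48 mm high, loose; origin at the centre of its underside.
There are look-alikes about, which are no part of the job. Of the things shaped like the part that bears tray_mid, the orange one is meant.

How it is judged (in metres and radians):
On the way, in this order (a step that is already met when the one before it is completed fails the run):
1. the ejector is fully up (32 mm or more) with the tray lifted on it, still over the mould (value of joint ejector above 0.032 m and z of tray_mid in the frame of former above 0.073 m and horizontal distance between tray_mid and former below 0.03 m), for 0.2 s.
2. the tray lies upright on the green plate, square against the end stop (y of tray_mid in the frame of green_plate between -0.007 and 0.007 m and x of tray_mid in the frame of green_plate between -0.015 and 0.015 m and angle between the y axis of tray_mid and the y axis of former, either way round below 0.12 rad and angle between tray_mid's own z axis and vertical below 0.08 rad), for 0.2 s.
At the end, for the whole second after the job is handed in: The tray stands upright (within 0.08 rad) on the green plate, its flange within 7 mm of the end stop, within 15 mm of the plate's centre line sideways, turned no more than 0.12 rad from the former's axes, and the ejector is fully down again (within 3 mm) (all of step 2 and z of tray_mid in the frame of green_plate below 0.027 m and value of joint ejector below 0.003 m); the robot touches nothing.
It fails at once if the tray is tipped by more than 0.5 rad (angle between tray_mid's own z axis and vertical above 0.5 rad).
It fails at once if a bystander (carton, computer mouse, tape) is moved by more than 20 mm (distance of any of carton, mouse, tape from where it was at the start of the episode above 0.02 m).
It also fails if it takes over 62 s, if anything falls off the work surface, if the arm or the gripper's body presses on something with over 40 N, if the wrist force passes 120 N, or if a joint passes its speed limit or range.

### The arm

A 6-joint arm with a two-finger parallel gripper is mounted at the origin on the work surface. World frame = base frame: x ahead of the robot, y to its left, z up, the work surface at z = 0. Lengths are in mm, angles in rad, forces in N, time in s.
With the tool pointing down it reaches from about 350 to 975 mm from the base axis. Payload 7.1 kg.
Tool frame: the origin (TCP) lies at the very end of the fingers, on their centre line; the grasp point (between the pads) lies 19 mm behind it (ctrl.pinch_z is the z of the grasp point in the tool frame, in mm); z points along the fingers, y is the direction in which the jaws open and shut (so a half turn about z gives the same grasp; the last joint's range is limited). The gripper opens to 88 mm and grips with 3 to 60 N. Pads are 20 mm wide; open, the fingers measure 115 mm over their backs; the gripper's body (75 mm by 178 mm) begins 61 mm behind the grasp point.
Start: joints at [1.088, 0.423, 1.63, -0, 1.089, -0.019], TCP at [279.561, 558.973, 222.675] pointing down, gripper open.
Joint ranges: [-3, 3], [-0.9, 2.11], [0.09, 2.58], [-1.31, 4.45], [0.11, 2.69], [-2.54, 2.54]. Speed limits (rad/s): [2.39, 2.39, 3.01, 3.14, 3.14, 3.14].

### API

Orientations are given as a rotation vector (axis times angle).
In Python, from workcell import get_obs, optics, ctrl gives the robot as it stands.
- The arm moves only by the shell command python3 -m jog 'ROWS'. ROWS is a JSON object of lists of equal length, an entry for each row: "delta_rot": the turn, a rotation vector about the tool's x, y, z in rad, a list of three; "translation": the shift along the tool's x, y, z in mm, a list of three; "hand": the opening, from -1 (shut) to 1 (fully open). In form: {"delta_rot": [[rx, ry, rz], ...], "translation": [[x, y, z], ...], "hand": [hand, ...]}. A call has 1 to 5 rows; each row is the pose to reach, as a shift and turn from the pose commanded when the call began, along the tool's axes at that moment; what a row does not reach only later rows make up. A row lasts 1/10 s, in which the tool goes at most 50 mm and 8.59 degrees, less where a joint would pass 70% of its speed; a pose out of reach is approached as far as the arm can. A call with a gripper value outside its range is refused whole. The fingers move at their own pace and stop on an object; the grip force is fixed at half the most. Time passes only in rows, so rows that repeat a pose let the fingers close. It gives the time, the measured TCP pose, the force and the opening at its end, in the units of the state.
- get_obs(): the state, without advancing time (a new reading comes with each control period).
- optics.get_image(name): name is "scene" or "top"; returns the picture (384x512x3 uint8, red, green, blue); there is no depth.
- optics.calibration(name): a dict with "intrinsics" (3x3 intrinsics, pixels), "cam_to_world" (4x4, takes a point from camera to world coordinates). Camera axes: x right, y up, looking along -z (the intrinsics and any distortion apply to the point x, -y, -z); pixel columns grow to the right and rows downward; lengths in mm; the calibration is good to about 2 mm. A picture is of the moment at which its call begins. calibration takes no time and is no camera call.
- ctrl.close_job(): hands the job in, once; it reports no verdict.
The state is a dict: "t": time; "qpos": joint angles; "qvel": joint speeds; "joint_torque": joint torques, N m; "ee_pos": TCP position; "orientation": TCP orientation; "ft_force": force on the tool from outside, world axes, zero at the start; "moment": the same for the moment, N m; "width": finger opening in mm.
Only numpy, scipy, OpenCV 4.12 (cv2) and the standard library are available. Lean on these libraries where they do the work, as an engineer would, in place of code of your own. Each camera call takes 0.05 s, during which the arm holds its last target. There are 200 camera calls.

## Working session

There is one attempt and no reset: what is moved stays moved. The work goes in short steps, Python scripts to look and compute and a shell command to move; the robot and the scene stay as the last step left them, time stands still between calls to the robot, and variables do not carry over. Pictures are saved under pics/ and viewed, about 8 in all and at most 12, crops included, and the job is handed in when it is done.

```bash
mkdir -p pics; ls; python3 - <<'E'
from workcell import get_obs, optics, ctrl
import cv2
for n in("scene","top"):
    im=optics.get_image(n); cv2.imwrite(f"pics/{n}0.png",im[...,::-1]); c=optics.calibration(n); print(n,c)
print(get_obs())
E
python3 -c "
import cv2,numpy as np
a=cv2.imread('pics/scene0.png');b=cv2.imread('pics/top0.png')
cv2.imwrite('pics/both0.png',cv2.resize(np.vstack([a,b]),None,fx=.78,fy=.78))"
```

```text
pics
scene {'intrinsics': array([[380.70789336,   0.        , 257.4810471 ],
       [  0.        , 380.70789336, 190.70200265],
       [  0.        ,   0.        ,   1.        ]]), 'cam_to_world': array([[ 7.94565767e-01, -3.42211138e-01,  5.01554363e-01,
         1.18020800e+03],
       [ 6.06963918e-01,  4.69605199e-01, -6.41144101e-01,
        -7.83288721e+02],
       [-1.61258841e-02,  8.13856556e-01,  5.80842028e-01,
         8.16254148e+02],
       [ 0.00000000e+00,  0.00000000e+00,  0.00000000e+00,
         1.00000000e+00]])}
top {'intrinsics': array([[370.51028605,   0.        , 256.9356616 ],
       [  0.        , 370.51028605, 191.62067088],
       [  0.        ,   0.        ,   1.        ]]), 'cam_to_world': array([[-9.13637148e-03,  9.87187303e-01, -1.59303971e-01,
         3.67883154e+02],
       [-9.99795233e-01, -1.18948439e-02, -1.63708297e-02,
         1.85939490e+01],
       [-1.80559711e-02,  1.59121781e-01,  9.87093836e-01,
         1.33826162e+03],
       [ 0.00000000e+00,  0.00000000e+00,  0.00000000e+00,
         1.00000000e+00]])}
{'t': 0.1, 'qpos': array([ 1.08801230e+00,  4.23744911e-01,  1.63061318e+00, -6.89056712e-05,
        1.08863578e+00, -1.90192600e-02]), 'qvel': array([ 0.00097758, -0.00207148, -0.00012188,  0.00061431, -0.00011137,
        0.00072867]), 'joint_torque': array([ 2.24293276e-04, -5.45616746e+01, -2.74324840e+01,  6.45082584e-02,
        1.88664958e-02, -7.96415929e-05]), 'ee_pos': array([279.33907075, 558.52480414, 221.99178535]), 'orientation': array([-7.21853756e-01, -3.05723937e+00,  2.15571660e-03]), 'ft_force': array([0.22974966, 0.15172797, 1.04237839]), 'moment': array([-0.00107932, -0.02970922, -0.0174278 ]), 'width': 87.32747571271275}
```

View pics/scene0.png

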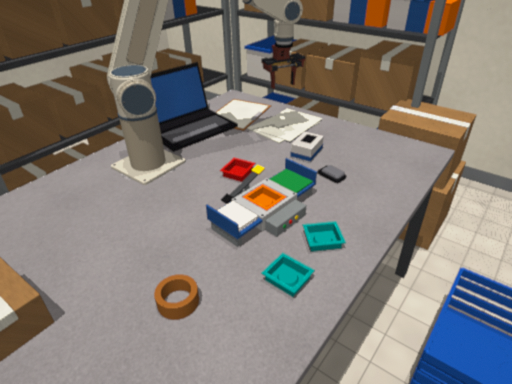

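View pics/top0.png

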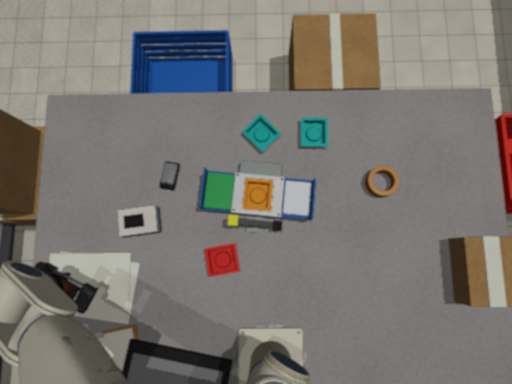

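The scene view shows the former at about (262,198), with the green plate at its far end. In the top view, the things shaped like the tray are:
- orange at (258,195), inside the mould
- teal at (261,133) and (314,132)
- red at (222,260)

The orange one fits, by its colour and because it sits in the mould. Yellow pad is at about (233,221) and black at (277,226). I'll measure them and check an enlarged crop.

```bash
cat > h.py <<'E'
import numpy as np, cv2
from workcell import get_obs, optics, ctrl
from scipy.spatial.transform import Rotation as R
HSV={'green':((50,120,60),(75,255,255)),'orange':((8,190,150),(18,255,255)),'yellow':((25,170,150),(33,255,255)),'blue':((105,150,50),(118,255,200))}
ROI={'top':(150,150,340,250),'scene':(195,145,330,245)}
def ray(n,p):
    c=optics.calibration(n);T=c['cam_to_world'];d=np.linalg.inv(c['intrinsics'])@[p[0],p[1],1]
    return T[:3,3],T[:3,:3]@(d*[1,-1,-1])
def plane(n,p,z):
    o,d=ray(n,p);return o+d*(z-o[2])/d[2]
def two(p,q):  # top pixel, scene pixel
    (o1,d1),(o2,d2)=ray('top',p),ray('scene',q)
    s=np.linalg.lstsq(np.c_[d1,-d2],o2-o1,rcond=None)[0];a,b=o1+d1*s[0],o2+d2*s[1]
    return (a+b)/2,np.linalg.norm(a-b)
def mask(im,col,n):
    x0,y0,x1,y1=ROI[n];m=np.zeros(im.shape[:2],np.uint8)
    h=cv2.cvtColor(im,cv2.COLOR_RGB2HSV);k=cv2.inRange(h,*map(np.array,HSV[col]));m[y0:y1,x0:x1]=k[y0:y1,x0:x1];return m
def big(m):
    c=cv2.findContours(m,cv2.RETR_EXTERNAL,cv2.CHAIN_APPROX_NONE)[0];return max(c,key=cv2.contourArea) if c else None
def centre(c): return np.array(cv2.minAreaRect(c)[0])
E
python3 - <<'E'
from h import *
ims={n:cv2.imread(f'pics/{n}0.png')[...,::-1].copy() for n in('top','scene')}
for col in HSV:
    P={}
    for n in ims:
        m=mask(ims[n],col,n)
        cs=[c for c in cv2.findContours(m,0,1)[0] if cv2.contourArea(c)>15]
        for c in cs:print(col,n,np.round(centre(c),1),cv2.contourArea(c),np.round(cv2.boxPoints(cv2.minAreaRect(c)),1).tolist())
        P[n]=centre(big(m))
    z={'green':58.5,'orange':60,'yellow':93,'blue':98}[col]
    print(col,'two',two(P['top'],P['scene']),'top@z',plane('top',P['top'],z),'scene@z',plane('scene',P['scene'],z))
a=cv2.resize(ims['top'][150:240,185:330],None,fx=5,fy=5,interpolation=2)[...,::-1]
cv2.imwrite('pics/crop0.png',a)
E
```

```text
green top [218.4 190.6] 836.5 [[203.1999969482422, 205.89999389648438], [207.10000610351562, 172.1999969482422], [233.5, 175.3000030517578], [229.6999969482422, 209.0]]
green scene [291. 180.] 463.0 [[270.3999938964844, 179.1999969482422], [278.0, 164.0], [311.6000061035156, 180.8000030517578], [304.0, 196.0]]
green two (array([580.82812423, 175.99555436,  57.25925947]), np.float64(2.418718039680783)) top@z [579.67314062 175.05492872  58.5       ] scene@z [582.52423746 175.49270355  58.5       ]
orange top [257.4 194.4] 654.0 [[243.5, 207.10000610351562], [245.89999389648438, 179.5], [271.29998779296875, 181.6999969482422], [268.8999938964844, 209.3000030517578]]
orange scene [264.  196.4] 496.5 [[243.60000610351562, 196.8000030517578], [253.5, 178.8000030517578], [284.5, 196.10000610351562], [274.6000061035156, 214.0]]
orange two (array([564.53193272,  38.48112491,  59.65048859]), np.float64(0.4093558599333685)) top@z [564.32360586  38.33919397  60.        ] scene@z [564.9464581   38.26502513  60.        ]
yellow top [232.7 219.5] 68.5 [[227.5, 223.8000030517578], [229.1999969482422
[... 665 characters left out ...]
8438], [206.10000610351562, 170.0], [205.0, 208.10000610351562]]
blue scene [231.3 223.8] 435.5 [[201.39999389648438, 228.39999389648438], [207.10000610351562, 205.8000030517578], [261.20001220703125, 219.3000030517578], [255.5, 241.89999389648438]]
blue scene [302.1 173.2] 252.0 [[283.5, 161.10000610351562], [306.20001220703125, 151.39999389648438], [320.70001220703125, 185.3000030517578], [298.0, 195.0]]
blue scene [303.5 156.5] 21.5 [[292.0, 154.0], [315.0, 154.0], [315.0, 159.0], [292.0, 159.0]]
blue two (array([ 537.73971326, -123.50682076,   35.62345975]), np.float64(29.9947080872299)) top@z [ 519.26461863 -126.54917775   98.        ] scene@z [ 598.97392943 -166.61049287   98.        ]
```

View pics/crop0.png

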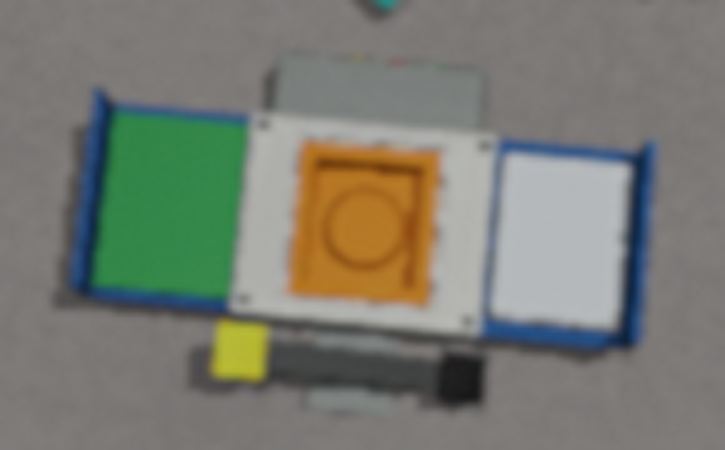

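The crop confirms it: the orange tray sits in the mould (crop 365,228), the yellow pad is at (240,350) beside the green (+y) side, and black is at (460,378). Next I'll fit the former frame and work out the first move.

```bash
cat >> h.py <<'E'
def setF(o,yaw): np.savez('F.npz',o=o,yaw=yaw)
def toW(x,y,z):
    f=np.load('F.npz');c,s=np.cos(f['yaw']),np.sin(f['yaw']);return np.array([f['o'][0]+c*x-s*y,f['o'][1]+s*x+c*y,z])
def toF(p):
    f=np.load('F.npz');c,s=np.cos(f['yaw']),np.sin(f['yaw']);d=np.array(p[:2])-f['o'];return np.array([c*d[0]+s*d[1],-s*d[0]+c*d[1]])
def go(x,y,z):
    """tool-axis shift and turn to a point of the former frame, tool down, jaws along former x"""
    s=get_obs();r=R.from_rotvec(s['orientation']);yaw=float(np.load('F.npz')['yaw']);X=np.array([np.cos(yaw),np.sin(yaw),0])
    best=None
    for k in(1,-1):
        Y=k*X;Z=np.array([0,0,-1.]);t=R.from_matrix(np.c_[np.cross(Y,Z),Y,Z]);d=(r.inv()*t).as_rotvec()
        if best is None or np.linalg.norm(d)<np.linalg.norm(best):best=d
    print('now F',toF(s['ee_pos']).round(1),s['ee_pos'].round(1),'shift',r.inv().apply(toW(x,y,z)-s['ee_pos']).round(1),'turn',best.round(3),'q',s['qpos'].round(2),'f',s['ft_force'].round(1),'t',s['t'])
E
python3 - <<'E'
from h import *
yaws=[]
for n in('top','scene'):
    im=cv2.imread(f'pics/{n}0.png')[...,::-1].copy()
    for col,z in(('green',58.5),('orange',60)):
        c=big(mask(im,col,n))[:,0]
        w=np.array([plane(n,p,z)[:2] for p in c],np.float32);r=cv2.minAreaRect(w);print(n,col,r)
# former from orange and green centres
o=np.array([564.6,38.4]);g=np.array([580.6,175.4]);d=g-o;print('yaw',-np.arctan2(d[0],d[1]))
E
```

```text
top green ((580.1290893554688, 174.9036102294922), (93.56487274169922, 118.93950653076172), 83.63255310058594)
top orange ((564.591552734375, 38.21366500854492), (88.80519104003906, 97.73082733154297), 84.24158477783203)
scene green ((581.0951538085938, 176.1421356201172), (91.54862213134766, 124.35075378417969), 83.80575561523438)
scene orange ((564.853271484375, 38.85389709472656), (95.32503509521484, 105.98515319824219), 84.1641845703125)
yaw -0.11626164608248644
```

```bash
python3 - <<'E'
from h import *
setF(np.array([564.7,38.9]),-0.11)
print(toF([474.3,121.6]))
go(-100,73,180); go(-100,73,110)
E
```

```text
[-98.93229673  72.27621091]
now F [-340.7  485.2] [279.3 558.5 222. ] shift [-368.5 -303.2   42.4] turn [-1.000e-03  1.000e-03  1.217e+00] q [ 1.09  0.42  1.63 -0.    1.09 -0.02] f [0.2 0.2 1. ] t 0.1
now F [-340.7  485.2] [279.3 558.5 222. ] shift [-368.5 -303.1  112.4] turn [-1.000e-03  1.000e-03  1.217e+00] q [ 1.09  0.42  1.63 -0.    1.09 -0.02] f [0.2 0.2 1. ] t 0.1
```

```bash
python3 -m jog '{"delta_rot": [[0,0,0.608],[0,0,0.608],[0,0,0.608],[0,0,0.608],[0,0,0.608]], "translation": [[-184,-151,0],[-184,-151,0],[-184,-151,0],[-184,-151,0],[-184,-151,0]], "hand": [-1,-1,-1,-1,-1]}'; python3 -c "
from h import *
go(-100,73,180)"
```

```text
t: 0.6
ee_pos: [376.9, 339.0, 222.4]
orientation: [-1.611, -2.697, 0.001]
ft_force: [0.2, 0.0, 0.5]
width: 51.3
now F [-219.7  277.7] [376.9 339.  222.4] shift [-236.4  -17.8   42.5] turn [-0.001  0.001  0.604] q [ 0.71  0.25  1.89 -0.    1.    0.22] f [0.2 0.  0.5] t 0.6
```

```bash
python3 -m jog '{"delta_rot": [[0,0,0.604],[0,0,0.604],[0,0,0.604],[0,0,0.604],[0,0,0.604]], "translation": [[-236,-18,42],[-236,-18,42],[-236,-18,42],[-236,-18,42],[-236,-18,42]], "hand": [-1,-1,-1,-1,-1]}'; python3 -m jog '{"delta_rot": [[0,0,0],[0,0,0]], "translation": [[0,0,0],[0,0,0]], "hand": [-1,-1]}';python3 -c "
from h import *
go(-100,73,110)"
```

```text
t: 1.1
ee_pos: [474.1, 123.4, 180.2]
orientation: [-2.34, -2.096, 0.001]
ft_force: [0.7, 0.7, -0.3]
width: 11.1
t: 1.3
ee_pos: [473.6, 125.0, 180.3]
orientation: [-2.337, -2.099, 0.001]
ft_force: [-0.3, -0.2, 0.4]
width: 0.5
now F [-100.    75.6] [473.6 125.  180.3] shift [-2.6  0.1 70.3] turn [-0.001  0.     0.003] q [0.23 0.29 1.96 0.   0.9  0.34] f [-0.3 -0.2  0.4] t 1.3
```

```bash
python3 -m jog '{"delta_rot": [[0,0,0],[0,0,0],[0,0,0],[0,0,0]], "translation": [[0,0,40],[0,0,78],[0,0,86],[0,0,92]], "hand": [-1,-1,-1,-1]}'; python3 -m jog '{"delta_rot": [[0,0,0],[0,0,0],[0,0,0],[0,0,0],[0,0,0]], "translation": [[0,0,6],[0,0,12],[0,0,18],[0,0,24],[0,0,30]], "hand": [-1,-1,-1,-1,-1]}';python3 -c "
from h import *
go(-100,73,46)"
```

```text
t: 1.7
ee_pos: [472.7, 127.0, 88.6]
orientation: [-2.332, -2.103, 0.003]
ft_force: [-2.9, 2.6, 6.0]
width: 0.8
t: 2.2
ee_pos: [475.0, 128.0, 60.6]
orientation: [2.334, 2.102, 0.006]
ft_force: [-1.7, 6.9, 6.8]
width: 0.8
now F [-98.9  78.7] [475.  128.   60.6] shift [-5.7 -1.1 14.6] turn [ 0.003 -0.002  0.006] q [0.24 0.5  2.02 0.   0.63 0.34] f [-1.7  6.9  6.8] t 2.2
```

```bash
python3 -m jog '{"delta_rot": [[0,0,0],[0,0,0],[0,0,0],[0,0,0],[0,0,0]], "translation": [[0,0,5],[0,0,9],[0,0,12],[0,0,14],[0,0,15]], "hand": [-1,-1,-1,-1,-1]}'; python3 -m jog '{"delta_rot": [[0,0,0],[0,0,0],[0,0,0]], "translation": [[0,0,1],[0,0,1],[0,0,1]], "hand": [-1,-1,-1]}'
```

```text
t: 2.7
ee_pos: [475.1, 127.3, 47.8]
orientation: [2.333, 2.103, 0.004]
ft_force: [-11.7, -1.1, 48.9]
width: 0.2
t: 3.0
ee_pos: [475.1, 127.3, 47.7]
orientation: [2.332, 2.102, 0.005]
ft_force: [-11.7, -0.5, 49.0]
width: 0.6
```

The rigid stop is reached, shown by the force jump at z about 47.7. I'll lift off, move aside and look.

```bash
python3 -m jog '{"delta_rot": [[0,0,0],[0,0,0],[0,0,0],[0,0,0],[0,0,0]], "translation": [[0,0,-30],[0,0,-80],[0,0,-130],[0,0,-150],[0,0,-150]], "hand": [-1,-1,-1,-1,-1]}'; python3 - <<'E'
from h import *
out=[]
for n in('scene','top'):
    im=optics.get_image(n);cv2.imwrite(f'pics/{n}1.png',im[...,::-1]);x0,y0,x1,y1=(185,140,335,245)
    out.append(cv2.resize(im[y0:y1,x0:x1],None,fx=2.6,fy=2.6,interpolation=2)[...,::-1])
    for col in('orange','green','yellow'):
        c=big(mask(im,col,n)); print(n,col,c is not None and (centre(c),cv2.contourArea(c)))
cv2.imwrite('pics/crop1.png',np.hstack(out))
go(0,-78,150)
E
```

```text
t: 3.5
ee_pos: [476.1, 127.3, 197.6]
orientation: [2.33, 2.101, 0.012]
ft_force: [-0.7, -0.1, -0.4]
width: 0.5
scene orange (array([263.24053955, 187.96696472]), 594.0)
scene green (array([291.        , 179.99998474]), 447.0)
scene yellow (array([296. , 216.5]), 0.0)
top orange (array([257.15863037, 193.09655762]), 697.5)
top green (array([219.54098511, 180.54917908]), 199.0)
top yellow False
now F [-100.1   77. ] [473.6 126.5 193.6] shift [-155.7   99.1   43.6] turn [ 0.002 -0.001  0.006] q [0.24 0.27 1.95 0.   0.93 0.34] f [-0.8 -0.4  0.6] t 3.6
```

View pics/crop1.png

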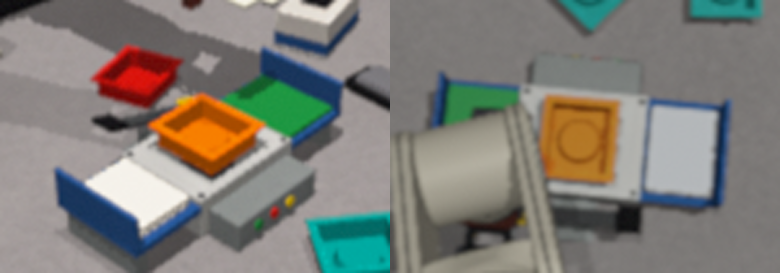

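The tray stands proud of the mould (left crop 205,130) and level. I'll measure its height from the two views, then move behind it on the -y side.

```bash
python3 -c "
from h import *
p,e=two([257.16,193.1],[263.24,187.97]);print(p,e,toF(p))"
python3 -m jog '{"delta_rot": [[0,0,0],[0,0,0],[0,0,0],[0,0,0],[0,0,0]], "translation": [[-156,99,0],[-156,99,0],[-156,99,0],[-156,99,0],[-156,99,10]], "hand": [0.14,0.14,0.14,0.14,0.14]}'; python3 -m jog '{"delta_rot": [[0,0,0],[0,0,0],[0,0,0]], "translation": [[0,0,20],[0,0,20],[0,0,20]], "hand": [0.14,0.14,0.14]}'; python3 -c "
from h import *
go(0,-76,72)"
```

```text
[563.00777876  38.00926894  94.05708951] 1.5092154504263313 [-1.58421068 -1.07111674]
t: 4.1
ee_pos: [557.5, -42.8, 181.8]
orientation: [2.338, 2.097, -0.0]
ft_force: [-0.1, 1.0, 0.0]
width: 36.9
t: 4.4
ee_pos: [554.4, -38.8, 161.4]
orientation: [-2.332, -2.101, 0.004]
ft_force: [-0.2, 0.4, 1.4]
width: 50.1
now F [ -1.7 -78.3] [554.4 -38.8 161.4] shift [ 2.3  2.  89.3] turn [-0.004 -0.     0.006] q [-0.09  0.4   1.83  0.    0.91  0.01] f [-0.2  0.4  1.4] t 4.4
```

```bash
python3 -m jog '{"delta_rot": [[0,0,0.006],[0,0,0.006],[0,0,0.006],[0,0,0.006],[0,0,0.006]], "translation": [[2,2,30],[2,2,60],[2,2,80],[2,2,88],[2,2,88]], "hand": [0.14,0.14,0.14,0.14,0.14]}'; python3 -c "
from h import *
go(0,76,72)"
```

```text
t: 4.9
ee_pos: [557.5, -37.4, 74.2]
orientation: [-2.34, -2.095, 0.002]
ft_force: [-0.8, 0.9, 0.7]
width: 49.8
now F [  1.2 -76.6] [557.5 -37.4  74.2] shift [152.6  -1.3   2.2] turn [-0.002  0.    -0.   ] q [-0.09  0.54  1.86  0.    0.74  0.02] f [-0.8  0.9  0.7] t 4.9
```

```bash
python3 -m jog '{"delta_rot": [[0,0,0],[0,0,0],[0,0,0],[0,0,0],[0,0,0]], "translation": [[10,0,0],[17,0,0],[24,0,0],[31,0,0],[38,0,0]], "hand": [0.14,0.14,0.14,0.14,0.14]}'; python3 -m jog '{"delta_rot": [[0,0,0],[0,0,0],[0,0,0],[0,0,0],[0,0,0]], "translation": [[7,0,0],[14,0,0],[21,0,0],[28,0,0],[35,0,0]], "hand": [0.14,0.14,0.14,0.14,0.14]}'; python3 - <<'E'
from h import *
out=[]
for n in('scene','top'):
    im=optics.get_image(n);cv2.imwrite(f'pics/{n}2.png',im[...,::-1]);x0,y0,x1,y1=(185,140,335,245)
    out.append(cv2.resize(im[y0:y1,x0:x1],None,fx=2.6,fy=2.6,interpolation=2)[...,::-1])
cv2.imwrite('pics/crop2.png',np.hstack(out))
go(0,76,72)
E
```

```text
t: 5.4
ee_pos: [562.5, 0.5, 75.1]
orientation: [2.341, 2.095, 0.001]
ft_force: [-0.5, -0.5, 0.8]
width: 49.6
t: 5.9
ee_pos: [566.1, 35.2, 74.6]
orientation: [-2.341, -2.095, 0.0]
ft_force: [-0.1, -0.3, 0.0]
width: 50.3
now F [ 1.9 -3.2] [566.2  35.5  74.6] shift [79.2 -1.9  2.6] turn [ 0. -0. -0.] q [0.04 0.55 1.84 0.   0.75 0.15] f [-0.5  1.  -0. ] t 6.0
```

View pics/crop2.png

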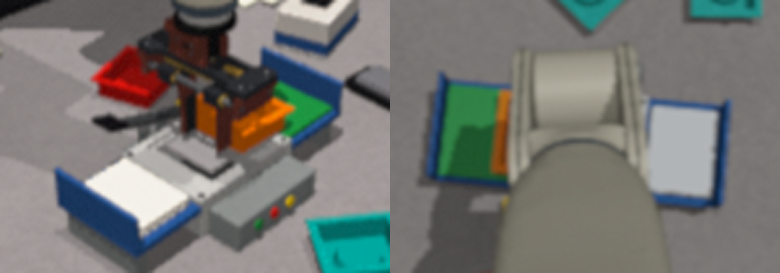

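The tray is riding upright in front of both fingers, halfway onto the plate (left crop 240,125). I'll keep pushing, slowly near the stop.

```bash
python3 -m jog '{"delta_rot": [[0,0,0],[0,0,0],[0,0,0],[0,0,0],[0,0,0]], "translation": [[7,0,0],[14,0,0],[21,-1,0],[28,-1,0],[35,-1,0]], "hand": [0.14,0.14,0.14,0.14,0.14]}'; python3 -m jog '{"delta_rot": [[0,0,0],[0,0,0],[0,0,0],[0,0,0],[0,0,0]], "translation": [[7,0,0],[14,0,0],[21,0,0],[28,0,0],[33,0,0]], "hand": [0.14,0.14,0.14,0.14,0.14]}';  python3 -c "
from h import *
go(0,76,72)"
```

```text
t: 6.5
ee_pos: [568.9, 70.1, 74.7]
orientation: [-2.341, -2.095, 0.0]
ft_force: [0.0, -0.3, 0.3]
width: 49.9
t: 7.0
ee_pos: [572.7, 102.9, 74.7]
orientation: [2.341, 2.095, 0.0]
ft_force: [-0.5, -0.4, -0.3]
width: 50.0
now F [ 1.  64.5] [572.7 102.9  74.7] shift [11.5 -1.   2.7] turn [ 0.    -0.    -0.001] q [0.16 0.57 1.81 0.   0.77 0.27] f [-0.5 -0.4 -0.3] t 7.0
```

```bash
python3 -m jog '{"delta_rot": [[0,0,0],[0,0,0],[0,0,0]], "translation": [[2,0,0],[4,0,0],[5,0,0]], "hand": [0.14,0.14,0.14]}';  python3 -c "
from h import *
go(0,76,72)"
```

```text
t: 7.3
ee_pos: [573.2, 107.3, 74.7]
orientation: [-2.341, -2.095, 0.0]
ft_force: [-1.2, -1.1, 0.9]
width: 50.1
now F [ 0.9 68.9] [573.2 107.3  74.7] shift [ 7.1 -0.9  2.7] turn [-0.     0.    -0.001] q [ 0.16  0.57  1.81 -0.    0.77  0.28] f [-1.2 -1.1  0.9] t 7.3
```

```bash
python3 -m jog '{"delta_rot": [[0,0,0],[0,0,0],[0,0,0]], "translation": [[2,0,0],[4,0,0],[5,0,0]], "hand": [0.14,0.14,0.14]}';  python3 -m jog '{"delta_rot": [[0,0,0],[0,0,0]], "translation": [[1,0,0],[2,0,0]], "hand": [0.14,0.14]}'
```

```text
t: 7.6
ee_pos: [573.9, 112.0, 74.7]
orientation: [2.341, 2.095, -0.0]
ft_force: [0.9, -5.9, -0.3]
width: 50.1
t: 7.8
ee_pos: [573.9, 112.2, 74.7]
orientation: [2.339, 2.095, -0.004]
ft_force: [1.0, -15.4, 2.2]
width: 50.2
```

The tray is against the stop, with 15 N of reaction. I'll back off, rise, and measure.

```bash
python3 -m jog '{"delta_rot": [[0,0,0],[0,0,0],[0,0,0],[0,0,0],[0,0,0]], "translation": [[-10,0,0],[-40,0,0],[-50,0,-30],[-70,0,-75],[-90,0,-110]], "hand": [0.14,0.14,0.14,0.14,0.14]}'; python3 -m jog '{"delta_rot": [[0,0,0],[0,0,0],[0,0,0],[0,0,0],[0,0,0]], "translation": [[-40,0,0],[-80,0,0],[-120,0,0],[-150,0,0],[-150,0,0]], "hand": [-1,-1,-1,-1,-1]}'; python3 - <<'E'
from h import *
out=[];P={}
for n in('scene','top'):
    im=optics.get_image(n);cv2.imwrite(f'pics/{n}3.png',im[...,::-1]);x0,y0,x1,y1=(185,140,335,245)
    out.append(cv2.resize(im[y0:y1,x0:x1],None,fx=2.6,fy=2.6,interpolation=2)[...,::-1])
    c=big(mask(im,'orange',n)); w=np.array([plane(n,p,89)[:2] for p in c[:,0]],np.float32);r=cv2.minAreaRect(w)
    P[n]=centre(c);print(n,r,toF(r[0]))
p,e=two(P['top'],P['scene']);print(p,e,toF(p))
cv2.imwrite('pics/crop3.png',np.hstack(out))
go(-100,-74,115)
E
```

```text
t: 8.3
ee_pos: [564.0, 24.1, 186.4]
orientation: [2.341, 2.095, 0.001]
ft_force: [0.0, 0.2, 0.2]
width: 50.0
t: 8.8
ee_pos: [547.0, -127.4, 184.8]
orientation: [2.345, 2.09, 0.0]
ft_force: [0.5, 0.9, -0.9]
width: 13.5
scene ((579.525634765625, 173.69000244140625), (104.3142318725586, 112.60424041748047), 83.59895324707031) [-6.09873565e-02  1.35602878e+02]
top ((577.9473876953125, 173.24386596679688), (93.34484100341797, 105.84571075439453), 83.71218872070312) [ -1.58071955 134.98618051]
[578.44953689 174.31588369  87.46115884] 1.1995438778817713 [ -1.19928958 136.10684416]
now F [   0.5 -164.5] [ 547.2 -124.6  184.6] shift [  90.1 -100.8   69.7] turn [-0.    -0.001 -0.003] q [-0.25  0.38  1.8   0.    0.96 -0.13] f [ 0.8  0.2 -0.5] t 8.9
```

View pics/crop3.png

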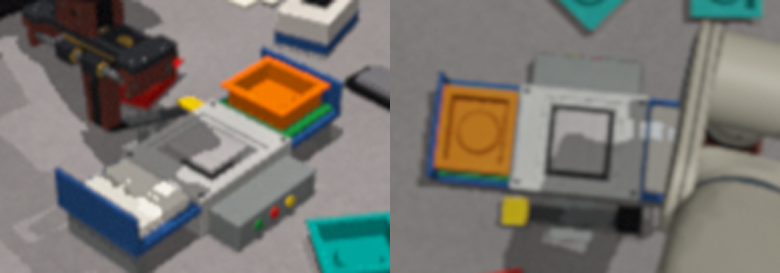

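The tray sits square against the stop: (-1, 135.5) in the former frame, flange about 88 mm high, yaw matching the plate. Next is the black pad.

```bash
python3 -m jog '{"delta_rot": [[0,0,0],[0,0,0],[0,0,0],[0,0,0],[0,0,0]], "translation": [[30,-34,0],[60,-67,0],[90,-101,10],[90,-101,30],[90,-101,50]], "hand": [-1,-1,-1,-1,-1]}'; python3 -m jog '{"delta_rot": [[0,0,0],[0,0,0]], "translation": [[0,0,10],[0,0,10]], "hand": [-1,-1]}'; python3 -c "
from h import *
go(-100,-77,93)"
```

```text
t: 9.4
ee_pos: [456.4, -21.4, 134.8]
orientation: [2.337, 2.098, 0.002]
ft_force: [-0.5, -0.2, 0.9]
width: 0.6
t: 9.6
ee_pos: [456.1, -22.8, 123.7]
orientation: [-2.339, -2.095, 0.003]
ft_force: [0.1, -0.1, 1.3]
width: 0.5
now F [-101.1  -73.2] [456.1 -22.8 123.7] shift [-3.8  1.2 30.7] turn [-0.003 -0.     0.   ] q [-0.08  0.34  2.06  0.    0.74  0.03] f [ 0.1 -0.1  1.3] t 9.6
```

```bash
python3 -m jog '{"delta_rot": [[0,0,0],[0,0,0],[0,0,0],[0,0,0],[0,0,0]], "translation": [[-3,1,12],[-3,1,24],[-3,1,32],[-3,1,38],[-3,1,44]], "hand": [-1,-1,-1,-1,-1]}'; python3 -m jog '{"delta_rot": [[0,0,0],[0,0,0],[0,0,0],[0,0,0],[0,0,0]], "translation": [[0,0,6],[0,0,12],[0,0,18],[0,0,23],[0,0,27]], "hand": [-1,-1,-1,-1,-1]}'; python3 -m jog '{"delta_rot": [[0,0,0],[0,0,0],[0,0,0],[0,0,0]], "translation": [[0,0,2],[0,0,4],[0,0,5],[0,0,6]], "hand": [-1,-1,-1,-1]}'
```

```text
t: 10.1
ee_pos: [457.9, -27.1, 80.4]
orientation: [2.341, 2.094, 0.0]
ft_force: [-0.4, -2.6, 4.3]
width: 0.8
t: 10.6
ee_pos: [457.8, -26.8, 53.3]
orientation: [2.341, 2.094, 0.0]
ft_force: [1.4, -2.3, 4.5]
width: 0.4
t: 11.0
ee_pos: [458.1, -26.5, 49.2]
orientation: [2.341, 2.094, 0.001]
ft_force: [-7.3, -0.6, 39.5]
width: 0.7
```

```bash
python3 -m jog '{"delta_rot": [[0,0,0],[0,0,0],[0,0,0]], "translation": [[0,0,1],[0,0,1],[0,0,1]], "hand": [-1,-1,-1]}'; python3 -m jog '{"delta_rot": [[0,0,0],[0,0,0],[0,0,0],[0,0,0],[0,0,0]], "translation": [[0,0,-30],[0,0,-80],[-40,0,-130],[-80,0,-150],[-120,0,-150]], "hand": [-1,-1,-1,-1,-1]}';python3 -m jog '{"delta_rot": [[0,0,0],[0,0,0],[0,0,0]], "translation": [[-40,0,0],[-40,0,0],[-40,0,0]], "hand": [-1,-1,-1]}'; python3 - <<'E'
from h import *
out=[];P={}
for n in('scene','top'):
    im=optics.get_image(n);cv2.imwrite(f'pics/{n}4.png',im[...,::-1]);x0,y0,x1,y1=(185,140,335,245)
    out.append(cv2.resize(im[y0:y1,x0:x1],None,fx=2.6,fy=2.6,interpolation=2)[...,::-1])
    c=big(mask(im,'orange',n)); w=np.array([plane(n,p,89)[:2] for p in c[:,0]],np.float32);r=cv2.minAreaRect(w)
    print(n,r,toF(r[0]));P[n]=centre(big(mask(im,'yellow',n)));print('yellow',P[n])
print(two(P['top'],P['scene']))
a=[cv2.imread(f'pics/scene{i}.png') for i in(0,4)]
cv2.imwrite('pics/crop4.png',np.hstack(out)); print(get_obs()['t'],get_obs()['ft_force'])
E
```

```text
t: 11.3
ee_pos: [458.2, -26.5, 49.1]
orientation: [2.341, 2.094, 0.002]
ft_force: [-8.3, -0.0, 40.8]
width: 0.5
t: 11.8
ee_pos: [445.7, -146.9, 199.9]
orientation: [2.336, 2.094, 0.005]
ft_force: [0.5, -0.1, -0.4]
width: 0.3
t: 12.1
ee_pos: [439.1, -185.8, 196.1]
orientation: [-2.342, -2.091, 0.0]
ft_force: [-0.2, -0.6, 0.3]
width: 0.6
scene ((579.528076171875, 173.71145629882812), (104.27105712890625, 112.60424041748047), 83.59895324707031) [-6.09158739e-02  1.35624470e+02]
yellow [257.25003052 168.75001526]
top ((577.9649047851562, 173.40255737304688), (93.02557373046875, 105.84571075439453), 83.71218872070312) [ -1.58072921 135.1458358 ]
yellow [232.64862061 219.60810852]
(array([473.95406233, 121.5470474 ,  93.24098801]), np.float64(1.0503645443143388))
12.2 [-0.08725158 -0.39067425  0.56968667]
```

View pics/crop4.png

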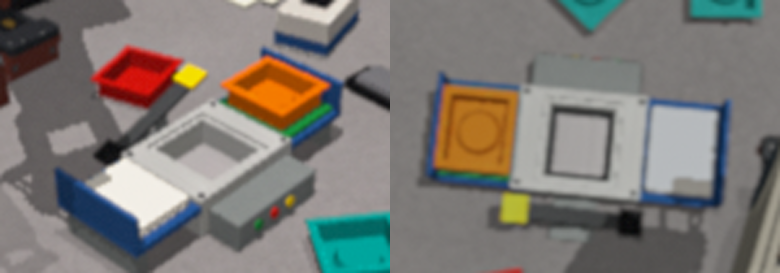

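The yellow pad is back at its starting place (z 93.2, same pixels as at first) and the pocket is empty and deep. The tray sits on the plate against the stop, the robot is clear, and the bystanders look untouched. I'm handing in.

```bash
python3 -c "
from h import *
a,b=[cv2.imread(f'pics/scene{i}.png').astype(int) for i in(0,4)]
for n,(x0,y0,x1,y1) in dict(carton=(288,130,326,160),mouse=(314,162,350,186),tape=(150,270,205,322)).items(): print(n,abs(a-b)[y0:y1,x0:x1].mean())
print(ctrl.close_job())"
```

```text
carton 1.5052631578947369
mouse 1.4020061728395061
tape 1.408041958041958
the job is handed in; nothing more can be done
None
```

The job is done and handed in at about 12 s on the robot's clock; the hand-in gives no verdict.

I pressed the yellow pad to its rigid stop, which lifted the tray. Its flange measured 94 mm high from the two views, matching the text. I slid the tray upright onto the green plate with both fingers until the end stop pushed back with about 15 N, then pressed the black pad to its stop.

**Last checks:**
- **Tray:** its centre is at about x = -1 mm, y = 135.4 mm in the former frame, against the nominal 136. Its yaw is within about 0.005 rad of the plate's edges, and it looked upright in both views.
- **Ejector:** I can't read this joint directly. The yellow pad is back at 93.2 mm, its starting height and pixels, so the ejector should be fully down. The tool tip stopped at 49 mm on the black pad against the stated 46 mm, but the force had jumped to about 40 N, so that was the rigid stop.
- **Bystanders:** the carton, mouse and tape are unchanged between the first and last scene pictures, apart from image noise.
- **Robot:** it is clear of everything, with close to zero force on the tool.

**Disagreements:** the two views' estimates of position differed by 1 to 3 mm, which is about the calibration's accuracy. The tool-tip force peaked at about 49 N at the yellow stop. That was on the fingertips rather than the gripper's body, so I took it to be outside the 40 N limit and well under the 120 N wrist limit.

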